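# Ease open the wide label printer

### The arm

A 7-joint arm with a two-finger parallel gripper is mounted at the origin on the work surface. World frame = base frame: x ahead of the robot, y to its left, z up, the work surface at z = 0. Lengths are in m, angles in rad, forces in N, time in s.
With the tool pointing down it reaches from about 0.425 to 0.925 m from the base axis. Payload 6.8 kg.
Tool frame: the origin (TCP) lies between the finger pads; the fingertips stand 14 mm ahead of it and the grasp point (between the pads) lies 5 mm behind it; z points along the fingers, y is the direction in which the jaws open and shut (so a half turn about z gives the same grasp; the last joint's range is limited). The gripper opens to 85 mm and grips with 20 to 120 N. Pads are 22 mm wide; open, the fingers measure 114 mm over their backs; the gripper's body (76 mm by 85 mm) begins 54 mm behind the grasp point. The pads swing forward as they close: fully open they stand 13 mm farther back than shut.
Start: joints at [-1.373, 0.477, 0.022, 1.555, -0.011, 1.109, -0.083], TCP at [0.203, 0.644, 0.245] pointing down, gripper open.
Joint ranges: [-2.96, 2.96], [-0.34, 2.1], [-1.41, 1.46], [0.24, 2.44], [-1.37, 4.51], [0.17, 1.92], [-2.96, 2.96]. Speed limits (rad/s): [2.39, 2.39, 3.14, 3.14, 3.14, 3.14, 3.14].

### API

Orientations are given as a 3x3 rotation matrix whose columns are the frame's x, y, z axes.
In Python, from rig import r gives the robot as it stands.
- The arm moves only by the shell command python3 -m pendant 'ROWS'. ROWS is JSON, a list of rows, each a list of 7 numbers: the opening, from -1 (shut) to 1 (fully open), then the shift along the tool's x, y, z in cm, then the turn, a rotation vector about the tool's x, y, z in degrees. In form: [[gripper, tx, ty, tz, rx, ry, rz], ...]. A call has 1 to 8 rows; each row is the pose to reach, as a shift and turn from the pose commanded when the call began, along the tool's axes at that moment; what a row does not reach only later rows make up. A row lasts 1/10 s, in which the tool goes at most 50 mm and 8.59 degrees, less where a joint would pass 70% of its speed; a pose out of reach is approached as far as the arm can. A call with a gripper value outside its range is refused whole. The fingers move at their own pace and stop on an object; the grip force is fixed at half the most. Time passes only in rows, so rows that repeat a pose let the fingers close. It gives the time, the measured TCP pose, the force and the opening at its end, in the units of the state.
- r.observe(): the state, without advancing time (a new reading comes with each control period).
- r.camera(name): name is "side" or "top" or "wrist"; returns a dict with "img" (384x512x3 uint8, blue, green, red), "intrinsics" (3x3 intrinsics, pixels), "dist_coeffs" ([k1, k2, p1, p2, k3] as OpenCV has them; the pictures are not rectified), "R" (3x3) and "t" (3): a world point X has camera coordinates R X + t. Camera axes: x right, y down, z forward; pixel columns grow to the right and rows downward; lengths in m; the calibration is good to about 2 mm. A picture is of the moment at which its call begins. There is no depth.
- r.finish_job(): hands the job in, once; it reports no verdict.
The state is a dict: "time_s": time; "joint_positions": joint angles; "joint_vel": joint speeds; "joint_torque": joint torques, N m; "ee_pos": TCP position; "tool_rot": TCP orientation; "contact_force": force on the tool from outside, world axes, zero at the start; "moment": the same for the moment, N m; "opening": finger opening in m.
Only numpy, scipy, OpenCV 4.12 (cv2) and the standard library are available. Lean on these libraries where they do the work, as an engineer would, in place of code of your own. Each camera call takes 0.05 s, during which the arm holds its last target.

### The job

Open the wider of the two portable label printers for a new roll: press its thumb catch down and steady the spring lid with the hand as it is freed, letting it rise slowly all the way to fully open, never letting it fly up. Leave the lid of the narrower printer shut.

Things in the scene. Friction and masses are not known exactly. Their poses are not given: they have to be found in the camera images.
- wide_printer: wider label printer, fixed: grey case 165 mm deep (x) by 150 wide (y). Origin centre of underside, x from catch end to hinge end, z up. Shut black lid: 146 wide, 8 thick, x -45 to +70, top 75 mm above desk; hinge line along y at x +70, z 60, so its outer face lies 15 mm off the hinge line. Its lookalike beside it, on either side, is 85 wide, 140 deep, 62 high
- wide_catch_top (a point): centre of the top of its thumb catch: black ribbed key 22 (x) by 44 mm (y) in front of the lid, 4 mm clear of its edge, at x -60, z 83 mm in the printer's frame, 8 above the shut lid, 11 above the case. Pushed straight down (about 4 N) it travels 6 mm and stays down; it frees the lid at about 4. Bottomed it is 2 mm above the shut lid: one fingertip can press it as another waits over the lid
- wide_lid (a joint): opening angle of its lid, rad: 0 shut and latched, 1.4 at the stop, fully open, just short of upright. A spring pushes it open all the way (0.6 N at the front edge when shut) and holds it there. Let go, it flies open in about half a second at 5.5 rad/s: far too fast. Fingers on its outer face that retreat slowly along its arc to near the stop keep it to their pace
- narrow_lid (a joint): opening angle of the narrower printer's lid, rad: 0 shut and latched; it must stay shut
There are look-alikes about, which are no part of the job. Leave any green look-alike of the wide_printer alone.

How it is judged:
At the end, for the whole second after the job is handed in: the wide printer's lid stands open by more than 1.25 rad (stop at 1.4) and at rest (under 0.2 rad/s); the narrow printer's lid is shut (under 0.1 rad) (value of joint wide_lid above 1.25 rad and velocity of joint wide_lid between -0.2 and 0.2 rad/s and value of joint narrow_lid below 0.1 rad); the robot touches nothing.
It fails at once if the wide printer's lid flies up unsteadied (opening faster than 3.5 rad/s) (velocity of joint wide_lid above 3.5 rad/s).
It fails at once if the narrow printer's lid comes open (over 0.1 rad) (value of joint narrow_lid above 0.1 rad).
It also fails if it takes over 35 s, if anything falls off the work surface, if the arm or the gripper's body presses on something with over 40 N, if the wrist force passes 120 N, or if a joint passes its speed limit or range.

## Working session

There is one attempt and no reset: what is moved stays moved. The work goes in short steps, Python scripts to look and compute and a shell command to move; the robot and the scene stay as the last step left them, time stands still between calls to the robot, and variables do not carry over. Pictures are saved under pics/ and viewed, and the job is handed in when it is done.

```bash
ls; mkdir -p pics
python3 - <<'E'
from rig import r
import cv2
s=r.observe()
for k,v in s.items(): print(k,v)
for n in ["side","top","wrist"]:
    c=r.camera(n); cv2.imwrite(f"pics/{n}0.png",c["img"]); print(n,c["intrinsics"],c["dist_coeffs"],c["R"],c["t"])
E
```

```text
pics
time_s 0.0
joint_positions [-1.37310443  0.47779807  0.02232197  1.5564436  -0.01150728  1.10931642
 -0.08304458]
joint_vel [-0.0009601  -0.00084357  0.00061392  0.00020283 -0.00021569 -0.00058467
 -0.00020766]
joint_torque [ 2.14898392e-05 -5.96457589e+01  1.60799168e+00 -2.81193101e+01
  1.23925443e-02  9.61483049e-03  1.19508738e-05]
ee_pos [0.20303655 0.64314331 0.24433004]
tool_rot [[-9.53635858e-01  3.00962555e-01 -4.35532924e-04]
 [ 3.00962846e-01  9.53634195e-01 -1.78528440e-03]
 [-1.21964666e-04 -1.83359045e-03 -9.99998312e-01]]
contact_force [-0.25072369  0.1362502   0.5328646 ]
moment [-0.03541423  0.00421735 -0.0553624 ]
opening 0.08549586016613557
side [[448.0624771    0.         249.96344844]
 [  0.         448.0624771  186.71910758]
 [  0.           0.           1.        ]] [0.04302081 0.         0.         0.         0.        ] [[ 0.71147885 -0.70270427 -0.00213369]
 [-0.51126147 -0.51555766 -0.68761327]
 [ 0.48208874  0.49031318 -0.72607399]] [-0.36015733  0.30138516  0.72900227]
top [[497.8396104    0.         254.33898583]
 [  0.         497.8396104  190.12094362]
 [  0.           0.           1.        ]] [0.02974613 0.         0.         0.         0.        ] [[ 1.73096845e-02 -9.99847065e-01  2.49428233e-03]
 [-9.86615661e-01 -1.74850600e-02 -1.62122824e-01]
 [ 1.62141642e-01  3.45396915e-04 -9.86767434e-01]] [-0.01383506  0.47244387  1.01821609]
wrist [[312.03466005   0.         257.13207929]
 [  0.         312.03466005 186.52766847]
 [  0.           0.           1.        ]] [-0.01421574  0.          0.          0.          0.        ] [[ 0.30055839  0.95376236 -0.00142186]
 [ 0.91203637 -0.28697254  0.29297851]
 [ 0.27902384 -0.08935394 -0.95611797]] [-0.67328603 -0.03850709  0.38013898]
```

View pics/top0.png

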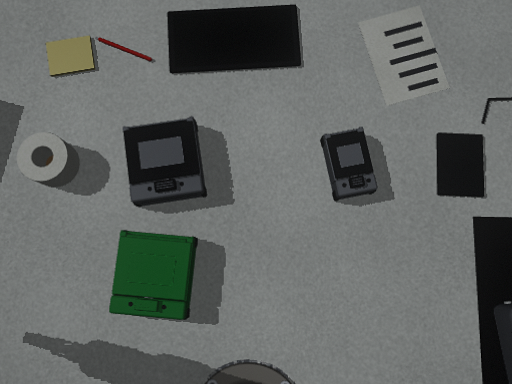

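View pics/side0.png

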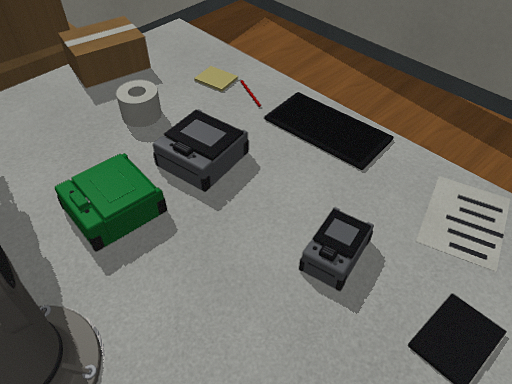

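View pics/wrist0.png

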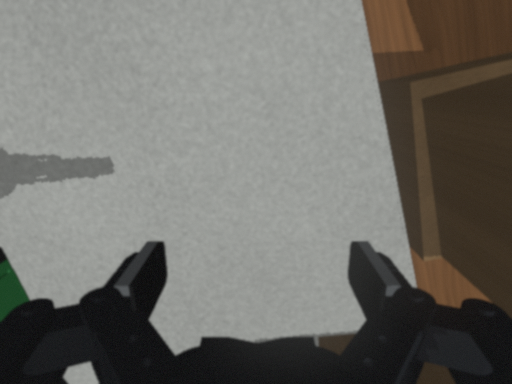

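Run:
```python
import cv2,numpy as np
a=cv2.imread("pics/top0.png")[105:215,110:220]; b=cv2.imread("pics/side0.png")[100:195,145:255]
f=lambda i:cv2.resize(np.clip(i.astype(float)*2,0,255).astype('uint8'),(600,int(600*i.shape[0]/i.shape[1])),interpolation=cv2.INTER_CUBIC)
cv2.imwrite("pics/top0z.png",f(a)); cv2.imwrite("pics/side0z.png",f(b))
```

```text
(no output)
```

View pics/top0z.png

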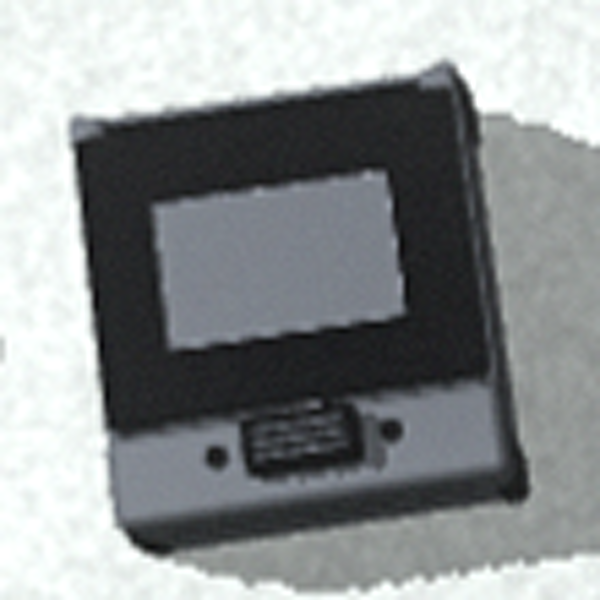

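View pics/side0z.png

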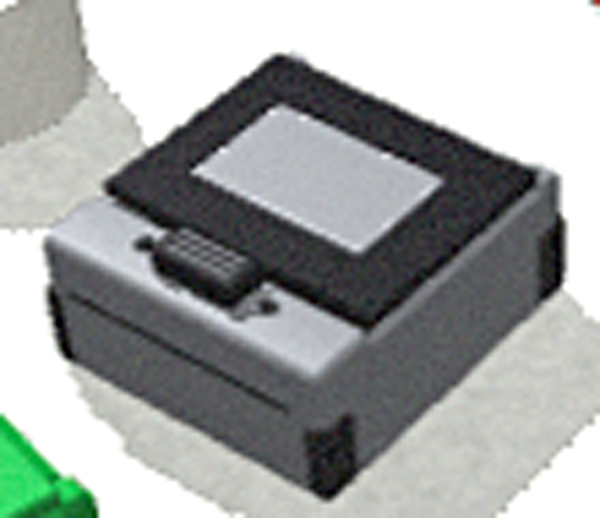

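```bash
cat > h.py <<'E'
import cv2,numpy as np
def ray(c,px):
    K=np.array(c["intrinsics"]);D=np.array(c["dist_coeffs"]);R=np.array(c["R"]);t=np.array(c["t"])
    u=cv2.undistortPoints(np.array([[px]],float),K,D)[0,0]
    return -R.T@t, R.T@np.array([u[0],u[1],1])
def plane(c,px,z):
    o,d=ray(c,px); return o+d*(z-o[2])/d[2]
def proj(c,X):
    K=np.array(c["intrinsics"]);D=np.array(c["dist_coeffs"]);R=np.array(c["R"]);t=np.array(c["t"])
    return cv2.projectPoints(np.array([X],float),cv2.Rodrigues(R)[0],t,K,D)[0].reshape(-1,2)[0]
def tri(c1,p1,c2,p2):
    (o1,d1),(o2,d2)=ray(c1,p1),ray(c2,p2)
    s=np.linalg.lstsq(np.c_[d1,-d2],o2-o1,rcond=None)[0]
    a,b=o1+d1*s[0],o2+d2*s[1]; return (a+b)/2,np.linalg.norm(a-b)
E
python3 - <<'E'
from rig import r
from h import *
np.set_printoptions(precision=4,suppress=True)
ct=r.camera("top");cs=r.camera("side")
k=110/600
T=lambda p:(110+p[0]*k-.4,105+p[1]*k-.4)
S=lambda p:(145+p[0]*k-.4,100+p[1]*k-.4)
top=[(78,130),(455,85),(490,378),(112,432)]
sid=[(285,55),(538,178),(372,326),(107,187)]
P=[];Q=[]
for a,b in zip(top,sid):
    p=plane(ct,T(a),.075);q=plane(cs,S(b),.075);P.append(p);Q.append(q)
    print(p,q,tri(ct,T(a),cs,S(b)))
for P in(P,Q):
    P=np.array(P);x=(P[0]+P[1]-P[2]-P[3])/2;y=(P[0]+P[3]-P[1]-P[2])/2
    print(np.linalg.norm(x),np.linalg.norm(y),np.degrees(np.arctan2(x[1],x[0])),np.degrees(np.arctan2(-y[0],y[1])),P.mean(0))
print(plane(ct,T((303,434)),.083),plane(cs,S((212,256)),.083),tri(ct,T((303,434)),cs,S((212,256))))
E
```

```text
[0.5921 0.2685 0.075 ] [0.5868 0.2645 0.075 ] (array([0.5929, 0.2708, 0.0687]), np.float64(0.002285540043538902))
[0.6127 0.1254 0.075 ] [0.6076 0.1244 0.075 ] (array([0.6123, 0.1268, 0.0714]), np.float64(0.003591976894460286))
[0.4985 0.108  0.075 ] [0.4978 0.1052 0.075 ] (array([0.4995, 0.1081, 0.0719]), np.float64(0.000928662842072022))
[0.4752 0.249  0.075 ] [0.4754 0.247  0.075 ] (array([0.476 , 0.2491, 0.0733]), np.float64(0.001056652213462754))
0.11704760571142975 0.14373409587427607 9.084806896797879 8.7776920524227 [0.5446 0.1877 0.075 ]
0.11215116298109544 0.1425680433272338 9.38920149524414 8.71655763489132 [0.5419 0.1853 0.075 ]
[0.4744 0.176  0.083 ] [0.4741 0.1745 0.083 ] (array([0.4748, 0.1761, 0.0814]), np.float64(0.0004838709992555414))
```

```bash
cat >> h.py <<'E'
from scipy.spatial.transform import Rotation as Ro
yaw=np.radians(8.9)
ex=np.array([np.cos(yaw),np.sin(yaw),0]);ey=np.array([-np.sin(yaw),np.cos(yaw),0]);ez=np.array([0,0,1.])
C=np.array([.4735,.1755,0])   # catch
def W(x,y,z): return C+(x+.060)*ex+y*ey+z*ez   # printer frame->world
Rt=np.c_[ey,ex,-ez]   # tool x=ey,y=ex,z=down ; check det
if np.linalg.det(Rt)<0: Rt=np.c_[-ey,ex,-ez]
def row(s,X,Rg=Rt):
    R=np.array(s["tool_rot"]);p=np.array(s["ee_pos"])
    return np.round(R.T@(X-p)*100,2),np.round(np.degrees(Ro.from_matrix(R.T@Rg).as_rotvec()),2)
def pf(s):
    d=np.array(s["ee_pos"])-C; return np.round(1000*np.array([d@ex-.060,d@ey,d[2]]),1)
E
python3 - <<'E'
from rig import r
from h import *
print(np.linalg.det(Rt)); s=r.observe(); print(row(s,W(-.042,0,.16)),pf(s))
E
```

```text
1.0
(array([-41.48, -35.68,   8.52]), array([-4.000e-02,  3.000e-02,  6.358e+01])) [-254.7  504.1  244.9]
```

```bash
python3 -m pendant '[[-0.43,-41.5,-35.7,8.5,0,0,63.6],[-0.43,-41.5,-35.7,8.5,0,0,63.6],[-0.43,-41.5,-35.7,8.5,0,0,63.6],[-0.43,-41.5,-35.7,8.5,0,0,63.6],[-0.43,-41.5,-35.7,8.5,0,0,63.6],[-0.43,-41.5,-35.7,8.5,0,0,63.6],[-0.43,-41.5,-35.7,8.5,0,0,63.6],[-0.43,-41.5,-35.7,8.5,0,0,63.6]]'
python3 - <<'E'
from rig import r
from h import *
s=r.observe(); print(row(s,W(-.042,0,.16)),pf(s),s["time_s"],s["joint_positions"])
E
```

```text
time_s: 1.05
ee_pos: [0.4121, 0.306, 0.1839]
tool_rot: [[-0.15, 0.989, 0.0], [0.989, 0.15, 0.001], [0.0, 0.001, -1.0]]
contact_force: [1.0, 0.4, -0.8]
opening: 0.0242
(array([-13.81,   5.92,   2.39]), array([ 0.03, -0.03, -0.29])) [-100.5  138.4  183.9] 1.05 [-1.05339934  0.29340278  0.35116601  2.01973647 -0.1330988   0.84914877
 -0.4777118 ]
```

```bash
python3 -m pendant '[[-0.43,-13.8,5.9,2.4,0,0,-0.3],[-0.43,-13.8,5.9,2.4,0,0,-0.3],[-0.43,-13.8,5.9,2.4,0,0,-0.3],[-0.43,-13.8,5.9,2.4,0,0,-0.3],[-0.43,-13.8,5.9,2.4,0,0,-0.3],[-0.43,-13.8,5.9,2.4,0,0,-0.3]]'
python3 - <<'E'
from rig import r
from h import *
c=r.camera("wrist");cv2.imwrite("pics/w1.png",c["img"])
d=r.camera("side");cv2.imwrite("pics/s1.png",cv2.resize(np.clip(d["img"][60:210,100:300].astype(float)*2,0,255).astype('uint8'),(800,600),interpolation=cv2.INTER_CUBIC))
s=r.observe(); print(row(s,W(-.042,0,.16)),pf(s),s["time_s"],s["joint_positions"])
print(proj(c,W(-.06,0,.083)))
E
```

```text
time_s: 1.65
ee_pos: [0.4905, 0.1817, 0.16]
tool_rot: [[-0.161, 0.987, -0.0], [0.987, 0.161, 0.001], [0.001, -0.0, -1.0]]
contact_force: [0.0, 0.5, -0.1]
opening: 0.0244
(array([-0.41,  0.04,  0.  ]), array([-0.  , -0.04,  0.45])) [-42.4   4.1 160. ] 1.75 [-0.79304258  0.34876572  0.38971493  2.0197281  -0.18206554  0.80555327
 -0.13457408]
[232.74585373 205.88892033]
```

View pics/w1.png

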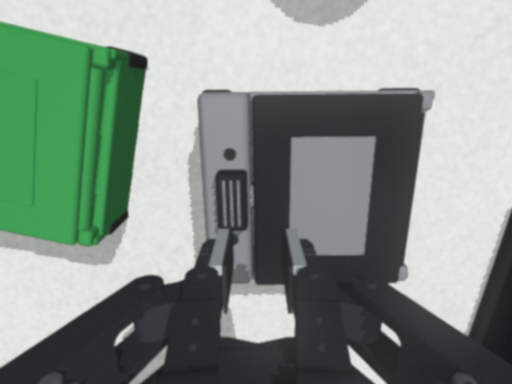

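View pics/s1.png

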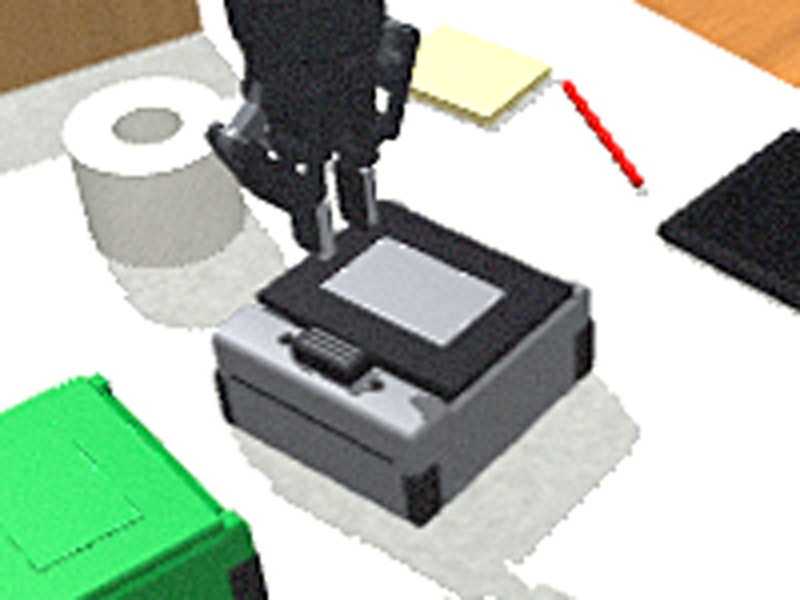

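```bash
python3 -m pendant '[[-0.43,-0.3,0,2,0,0,0.4],[-0.43,-0.3,0,4,0,0,0.4],[-0.43,-0.3,0,5.2,0,0,0.4],[-0.43,-0.3,0,5.2,0,0,0.4],[-0.43,-0.3,0,5.2,0,0,0.4]]'
python3 - <<'E'
from rig import r
from h import *
c=r.camera("wrist");cv2.imwrite("pics/w2.png",c["img"])
d=r.camera("side");cv2.imwrite("pics/s2.png",cv2.resize(np.clip(d["img"][90:195,140:280].astype(float)*2,0,255).astype('uint8'),(800,600),interpolation=cv2.INTER_CUBIC))
s=r.observe(); print(pf(s),s["time_s"],s["contact_force"])
print(proj(c,W(-.06,0,.083)))
E
```

```text
time_s: 2.25
ee_pos: [0.4914, 0.1781, 0.1082]
tool_rot: [[-0.154, 0.988, 0.0], [0.988, 0.154, 0.0], [0.0, 0.0, -1.0]]
contact_force: [-0.7, 0.2, -0.3]
opening: 0.0246
[-41.4  -0.4 108.8] 2.35 [-0.05746788  0.73586667 -0.25614287]
[224.75482115 233.12657669]
```

View pics/w2.png

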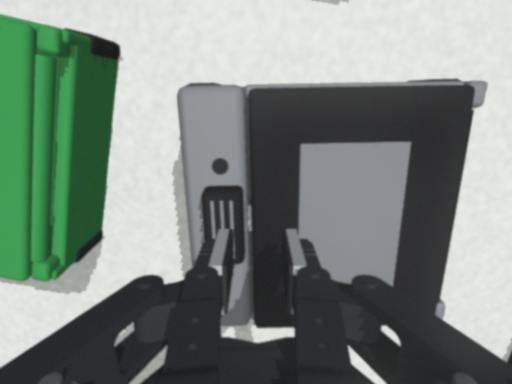

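View pics/s2.png

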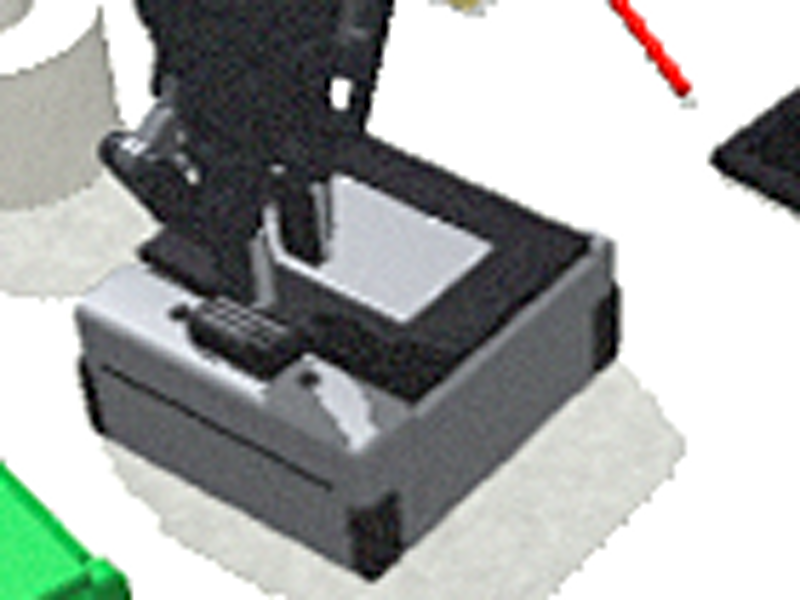

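```bash
python3 -m pendant '[[-0.43,0.3,0,0.5,0,0,0],[-0.43,0.3,0,0.9,0,0,0],[-0.43,0.3,0,0.9,0,0,0]]'; python3 -m pendant '[[-0.43,0,0,0.1,0,0,0],[-0.43,0,0,0.2,0,0,0],[-0.43,0,0,0.2,0,0,0]]'
python3 - <<'E'
from rig import r
from h import *
d=r.camera("side");cv2.imwrite("pics/s3.png",cv2.resize(np.clip(d["img"][90:195,140:280].astype(float)*2,0,255).astype('uint8'),(800,600),interpolation=cv2.INTER_CUBIC))
s=r.observe(); print(pf(s),s["time_s"],s["contact_force"])
E
```

```text
time_s: 2.65
ee_pos: [0.4906, 0.1805, 0.0985]
tool_rot: [[-0.153, 0.988, -0.001], [0.988, 0.153, -0.0], [-0.0, -0.001, -1.0]]
contact_force: [-0.4, -0.5, -0.5]
opening: 0.0245
time_s: 2.95
ee_pos: [0.4911, 0.1804, 0.0969]
tool_rot: [[-0.152, 0.988, 0.0], [0.988, 0.152, -0.0], [-0.0, 0.0, -1.0]]
contact_force: [0.8, -0.4, 1.2]
opening: 0.0241
[-41.9   2.1  96.9] 3.0 [-0.15598379  0.2751522   0.05995979]
```

View pics/s3.png

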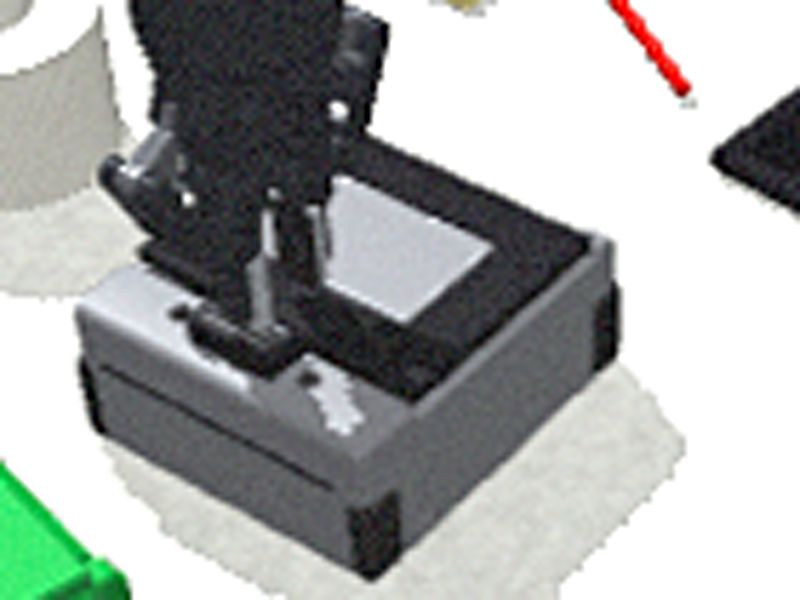

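```bash
for i in 1; do python3 -m pendant '[[-0.43,0,0,0.1,0,0,0],[-0.43,0,0,0.2,0,0,0],[-0.43,0,0,0.2,0,0,0]]';  python3 -m pendant '[[-0.43,0,0,0.1,0,0,0],[-0.43,0,0,0.1,0,0,0]]'; done
```

```text
time_s: 3.3
ee_pos: [0.491, 0.1804, 0.095]
tool_rot: [[-0.153, 0.988, 0.0], [0.988, 0.153, 0.0], [0.0, 0.0, -1.0]]
contact_force: [-1.0, 0.2, 3.1]
opening: 0.0242
time_s: 3.5
ee_pos: [0.4911, 0.1804, 0.0939]
tool_rot: [[-0.153, 0.988, 0.0], [0.988, 0.153, 0.0], [0.0, 0.0, -1.0]]
contact_force: [0.6, -0.6, 1.8]
opening: 0.0243
```

```bash
python3 -m pendant '[[-0.43,0,0,0.1,0,0,0],[-0.43,0,0,0.1,0,0,0]]';  python3 -m pendant '[[-0.43,0,0,0.1,0,0,0],[-0.43,0,0,0.1,0,0,0]]'; python3 -m pendant '[[-0.43,0,0,0.1,0,0,0],[-0.43,0,0,0.1,0,0,0]]'
python3 - <<'E'
from rig import r
from h import *
d=r.camera("side");cv2.imwrite("pics/s4.png",cv2.resize(np.clip(d["img"][90:195,140:280].astype(float)*2,0,255).astype('uint8'),(800,600),interpolation=cv2.INTER_CUBIC))
s=r.observe(); print(pf(s),s["time_s"],s["contact_force"])
E
```

```text
time_s: 3.7
ee_pos: [0.491, 0.1804, 0.0929]
tool_rot: [[-0.153, 0.988, 0.0], [0.988, 0.153, 0.0], [-0.0, 0.0, -1.0]]
contact_force: [0.7, -0.1, 2.4]
opening: 0.0245
time_s: 3.9
ee_pos: [0.491, 0.1804, 0.0919]
tool_rot: [[-0.153, 0.988, 0.0], [0.988, 0.153, -0.0], [-0.0, 0.0, -1.0]]
contact_force: [-0.5, -0.0, 1.9]
opening: 0.0245
time_s: 4.1
ee_pos: [0.491, 0.1804, 0.091]
tool_rot: [[-0.153, 0.988, 0.0], [0.988, 0.153, 0.0], [0.0, 0.0, -1.0]]
contact_force: [-0.8, -1.4, 4.3]
opening: 0.0245
[-41.9   2.1  91. ] 4.15 [-0.77905821 -1.18547992  4.89457742]
```

View pics/s4.png

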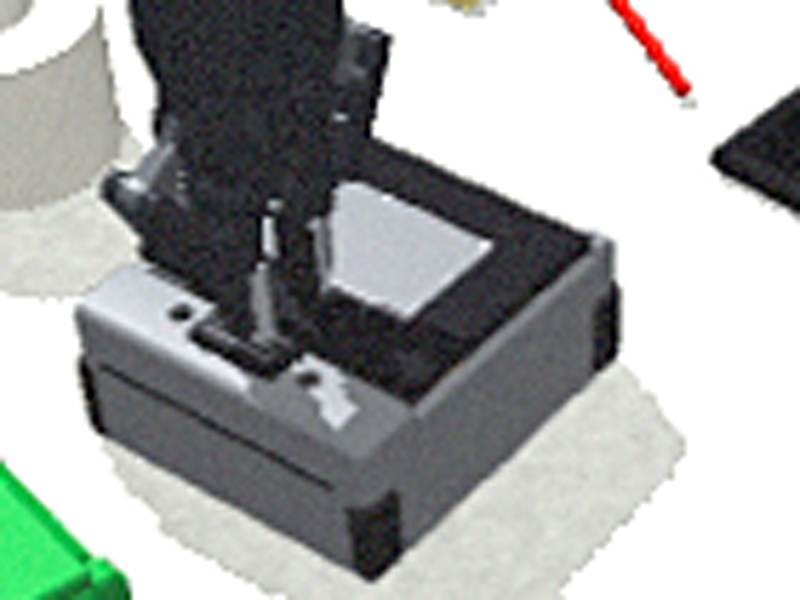

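```bash
python3 -m pendant '[[-0.43,0,0,0.1,0,0,0],[-0.43,0,0,0.1,0,0,0],[-0.43,0,0,0.1,0,0,0]]';  python3 -m pendant '[[-0.43,0,0,0.1,0,0,0],[-0.43,0,0,0.1,0,0,0],[-0.43,0,0,0.1,0,0,0]]'
```

```text
time_s: 4.45
ee_pos: [0.4911, 0.1804, 0.0908]
tool_rot: [[-0.152, 0.988, -0.0], [0.988, 0.152, 0.001], [0.001, 0.0, -1.0]]
contact_force: [-2.7, -2.4, 13.9]
opening: 0.0247
time_s: 4.75
ee_pos: [0.4912, 0.1804, 0.0906]
tool_rot: [[-0.152, 0.988, -0.0], [0.988, 0.152, 0.001], [0.001, -0.0, -1.0]]
contact_force: [-6.7, -2.3, 23.7]
opening: 0.0243
```

Run:
```python
import numpy as np
def p(t,s=.100): return np.array([70-1e3*s*np.cos(t)+15*np.sin(t),60+1e3*s*np.sin(t)+15*np.cos(t)])
# tool-y cm, tool z cm (down) relative to p(0.02), command offset -2mm
b=p(.02)
for t in np.arange(.02,1.7,.04):
    d=(p(t)-b)/10; print(round(t,2),np.round(d[0],2),np.round(-d[1]-.2,2))
```

```text
0.02 0.0 -0.2
0.06 0.08 -0.6
0.1 0.17 -0.99
0.14 0.28 -1.38
0.18 0.4 -1.77
0.22 0.54 -2.15
0.26 0.69 -2.52
0.3 0.86 -2.89
0.34 1.04 -3.25
0.38 1.24 -3.6
0.42 1.45 -3.95
0.46 1.67 -4.28
0.5 1.91 -4.61
0.54 2.16 -4.93
0.58 2.43 -5.24
0.62 2.7 -5.53
0.66 2.99 -5.82
0.7 3.29 -6.09
0.74 3.59 -6.35
0.78 3.91 -6.6
0.82 4.24 -6.84
0.86 4.58 -7.06
0.9 4.93 -7.27
0.94 5.28 -7.46
0.98 5.64 -7.64
1.02 6.01 -7.81
1.06 6.39 -7.96
1.1 6.77 -8.09
1.14 7.16 -8.21
1.18 7.55 -8.32
1.22 7.94 -8.41
1.26 8.34 -8.48
1.3 8.74 -8.54
1.34 9.14 -8.58
1.38 9.54 -8.6
1.42 9.95 -8.61
1.46 10.35 -8.6
1.5 10.76 -8.58
1.54 11.16 -8.54
1.58 11.56 -8.49
1.62 11.96 -8.41
1.66 12.35 -8.33
```

First segment (to θ≈0.30).

```bash
python3 -m pendant '[[-0.43,0,0,-0.2,0,0,0],[-0.43,0,0.08,-0.6,0,0,0],[-0.43,0,0.17,-1.0,0,0,0],[-0.43,0,0.28,-1.38,0,0,0],[-0.43,0,0.4,-1.77,0,0,0],[-0.43,0,0.54,-2.15,0,0,0],[-0.43,0,0.69,-2.52,0,0,0],[-0.43,0,0.86,-2.89,0,0,0]]'
python3 - <<'E'
from rig import r
from h import *
d=r.camera("side");cv2.imwrite("pics/s5.png",cv2.resize(np.clip(d["img"][75:195,120:280].astype(float)*2,0,255).astype('uint8'),(800,600),interpolation=cv2.INTER_CUBIC))
s=r.observe(); print(pf(s),s["time_s"],s["contact_force"])
E
```

```text
time_s: 5.55
ee_pos: [0.4996, 0.1819, 0.1181]
tool_rot: [[-0.153, 0.988, 0.0], [0.988, 0.153, 0.0], [0.0, 0.0, -1.0]]
contact_force: [-0.6, 0.4, 0.7]
opening: 0.0244
[-32.5   2.3 118.7] 5.6 [ 0.2685837  -0.30576078  1.06985655]
```

View pics/s5.png

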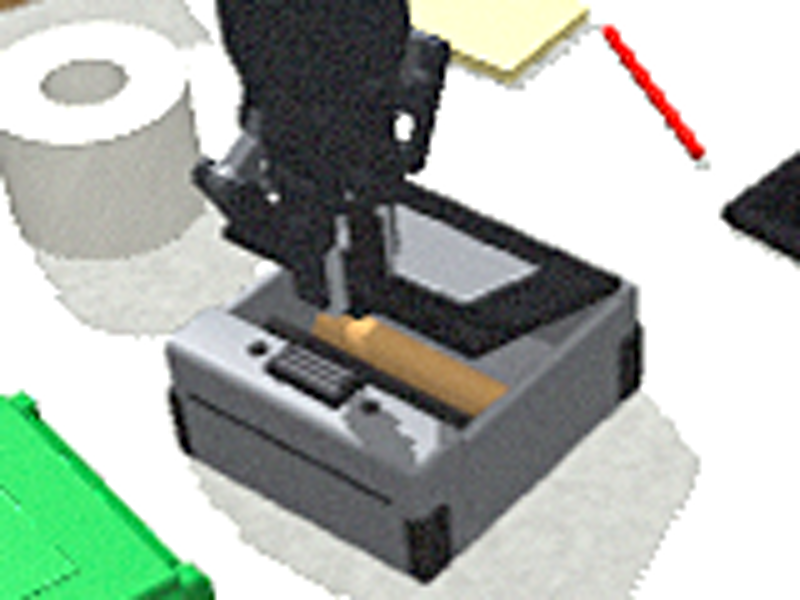

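```bash
python3 -m pendant '[[-0.43,0,0.18,-0.36,0,0,0],[-0.43,0,0.38,-0.71,0,0,0],[-0.43,0,0.59,-1.06,0,0,0],[-0.43,0,0.81,-1.39,0,0,0],[-0.43,0,1.05,-1.72,0,0,0],[-0.43,0,1.30,-2.04,0,0,0],[-0.43,0,1.57,-2.35,0,0,0],[-0.43,0,1.84,-2.64,0,0,0]]'
python3 - <<'E'
from rig import r
from h import *
d=r.camera("side");cv2.imwrite("pics/s6.png",cv2.resize(np.clip(d["img"][60:180,120:280].astype(float)*2,0,255).astype('uint8'),(800,600),interpolation=cv2.INTER_CUBIC))
s=r.observe(); print(pf(s),s["time_s"],s["contact_force"],s["joint_positions"])
E
```

```text
time_s: 6.4
ee_pos: [0.5179, 0.1846, 0.1445]
tool_rot: [[-0.153, 0.988, 0.0], [0.988, 0.153, 0.0], [0.0, 0.0, -1.0]]
contact_force: [0.1, -0.7, 0.4]
opening: 0.0244
[-14.    2.2 145. ] 6.45 [1.14346647 0.93964288 0.93850248] [-0.75856297  0.41306855  0.3824599   1.96890768 -0.21105221  0.79636906
 -0.10392495]
```

View pics/s6.png

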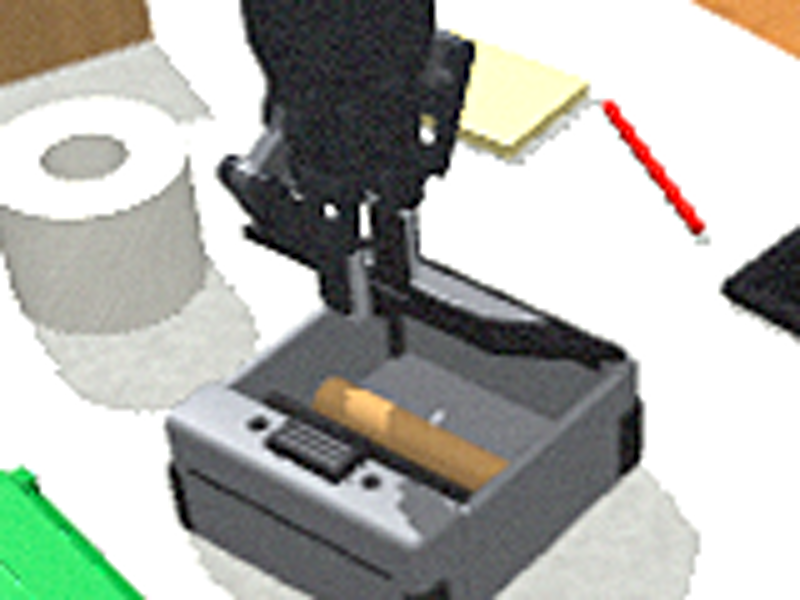

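```bash
python3 -m pendant '[[-0.43,0,0.29,-0.29,0,0,0],[-0.43,0,0.59,-0.56,0,0,0],[-0.43,0,0.89,-0.82,0,0,0],[-0.43,0,1.21,-1.07,0,0,0],[-0.43,0,1.54,-1.31,0,0,0],[-0.43,0,1.88,-1.53,0,0,0],[-0.43,0,2.23,-1.74,0,0,0],[-0.43,0,2.58,-1.93,0,0,0]]'
python3 - <<'E'
from rig import r
from h import *
d=r.camera("side");cv2.imwrite("pics/s7.png",cv2.resize(np.clip(d["img"][60:180,120:280].astype(float)*2,0,255).astype('uint8'),(800,600),interpolation=cv2.INTER_CUBIC))
s=r.observe(); print(pf(s),s["time_s"],s["contact_force"],s["joint_positions"])
E
```

```text
time_s: 7.25
ee_pos: [0.5435, 0.1886, 0.1637]
tool_rot: [[-0.153, 0.988, 0.0], [0.988, 0.153, 0.0], [0.0, 0.0, -1.0]]
contact_force: [0.1, 0.1, 0.5]
opening: 0.0241
[ 11.9   2.1 164.1] 7.3 [1.41184316 1.11756774 0.63414428] [-0.74497065  0.42564007  0.38982584  1.89563071 -0.20868757  0.85851533
 -0.09635381]
```

View pics/s7.png

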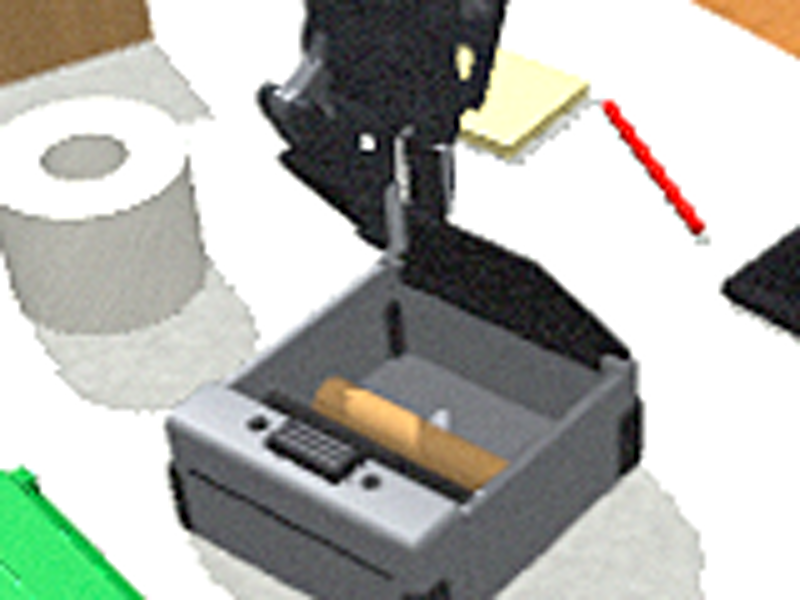

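```bash
python3 -m pendant '[[-0.43,0,0.36,-0.18,0,0,0],[-0.43,0,0.73,-0.35,0,0,0],[-0.43,0,1.11,-0.5,0,0,0],[-0.43,0,1.49,-0.63,0,0,0],[-0.43,0,1.88,-0.75,0,0,0],[-0.43,0,2.27,-0.86,0,0,0],[-0.43,0,2.66,-0.95,0,0,0],[-0.43,0,3.06,-1.02,0,0,0]]'
python3 - <<'E'
from rig import r
from h import *
d=r.camera("side");cv2.imwrite("pics/s8.png",cv2.resize(np.clip(d["img"][60:180,120:280].astype(float)*2,0,255).astype('uint8'),(800,600),interpolation=cv2.INTER_CUBIC))
s=r.observe(); print(pf(s),s["time_s"],s["contact_force"],s["joint_positions"])
E
```

```text
time_s: 8.1
ee_pos: [0.5737, 0.1932, 0.1738]
tool_rot: [[-0.153, 0.988, -0.0], [0.988, 0.153, 0.0], [0.0, -0.0, -1.0]]
contact_force: [-0.2, 0.4, 0.7]
opening: 0.0246
[ 42.5   2.  173.9] 8.15 [-0.28702189  1.11641659  0.67674944] [-0.72260346  0.46017861  0.3913415   1.81576653 -0.2165703   0.90669935
 -0.08066665]
```

View pics/s8.png

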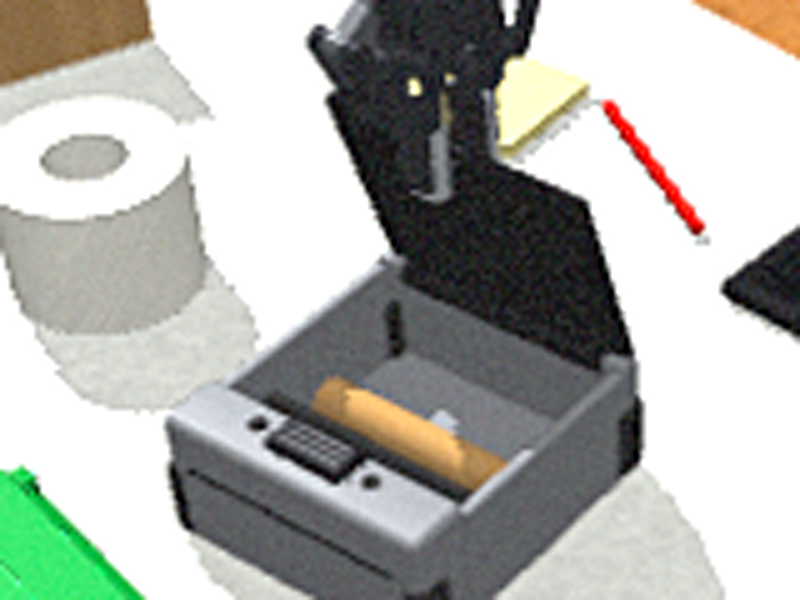

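```bash
python3 -m pendant '[[-0.43,0,0.35,-0.06,0,0,0],[-0.43,0,0.7,-0.1,0,0,0],[-0.43,0,1.05,-0.12,0,0,0],[-0.43,0,1.35,-0.13,0,0,0],[-0.43,0,1.6,-0.13,0,0,0],[-0.43,0,1.8,-0.13,0,0,0],[-0.43,0,1.95,-0.13,0,0,0],[-0.43,0,1.95,-0.13,0,0,0]]'
python3 - <<'E'
from rig import r
from h import *
d=r.camera("side");cv2.imwrite("pics/s9.png",cv2.resize(np.clip(d["img"][60:180,120:280].astype(float)*2,0,255).astype('uint8'),(800,600),interpolation=cv2.INTER_CUBIC))
cv2.imwrite("pics/w9.png",r.camera("wrist")["img"])
d=r.camera("top");cv2.imwrite("pics/t9.png",cv2.resize(np.clip(d["img"][80:220,80:260].astype(float)*2,0,255).astype('uint8'),(771,600),interpolation=cv2.INTER_CUBIC))
s=r.observe(); print(pf(s),s["time_s"],s["contact_force"],s["joint_positions"])
E
```

```text
time_s: 8.95
ee_pos: [0.5927, 0.1961, 0.175]
tool_rot: [[-0.152, 0.988, -0.0], [0.988, 0.152, -0.0], [-0.0, -0.0, -1.0]]
contact_force: [0.4, -0.8, -0.9]
opening: 0.0239
[ 60.8   1.9 175. ] 9.1 [ 0.42942996 -0.75290614 -0.5235229 ] [-0.70708095  0.48770638  0.38976058  1.76976557 -0.2243784   0.92810166
 -0.06979112]
```

View pics/s9.png

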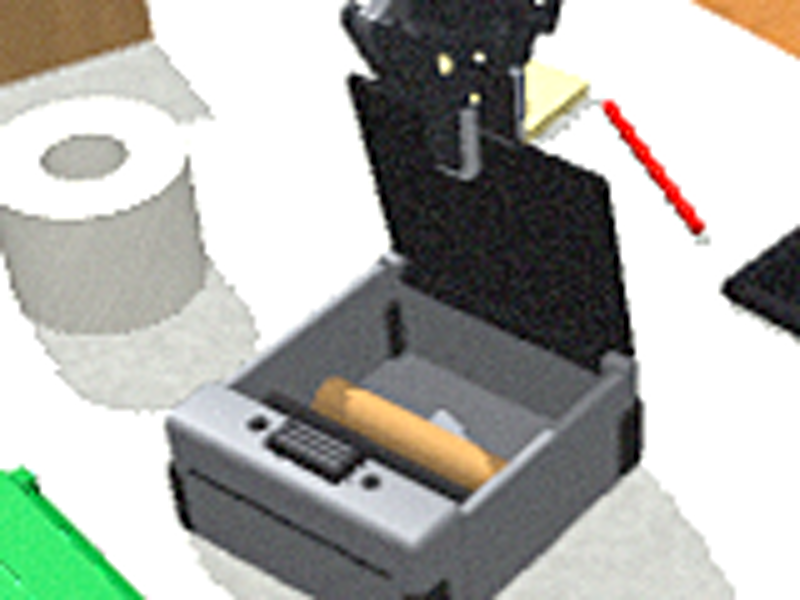

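View pics/w9.png

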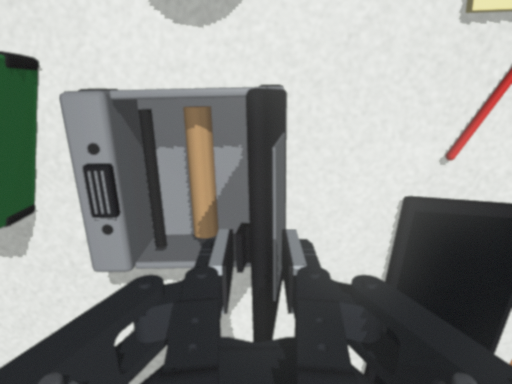

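View pics/t9.png

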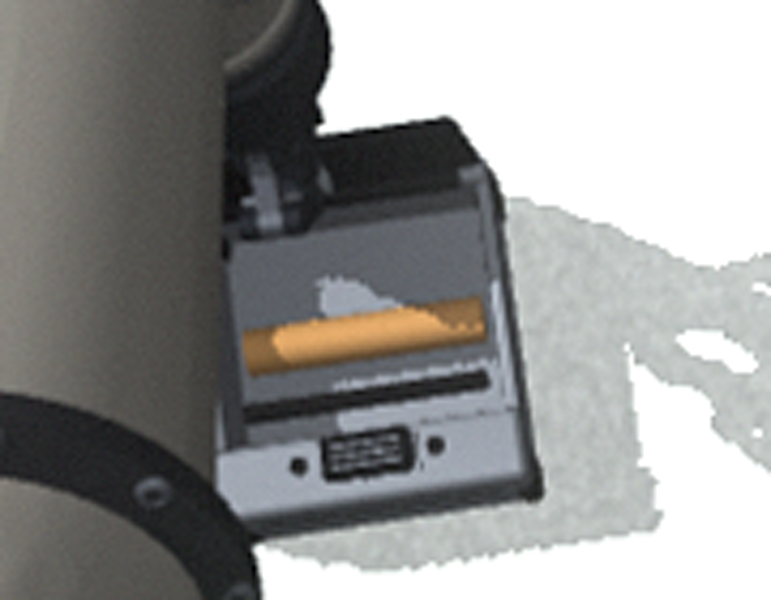

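```bash
python3 -m pendant '[[-0.43,0,0.1,0,0,0,0],[-0.43,0,0.2,0,0,0,0],[-0.43,0,0.2,-0.5,0,0,0],[-0.43,0,0.2,-1.2,0,0,0],[-0.43,0,0.2,-2.2,0,0,0],[-0.43,0,0.2,-4,0,0,0],[-0.43,0,0.2,-7,0,0,0],[-0.43,0,0.2,-10,0,0,0]]'
python3 -m pendant '[[-0.43,0,0,-2,0,0,0],[-0.43,0,0,-2,0,0,0],[-0.43,0,0,-2,0,0,0],[-0.43,0,0,-2,0,0,0]]'
python3 - <<'E'
from rig import r
from h import *
d=r.camera("side");cv2.imwrite("pics/s10.png",cv2.resize(np.clip(d["img"][30:330,100:500].astype(float)*2,0,255).astype('uint8'),(800,600),interpolation=cv2.INTER_CUBIC))
cv2.imwrite("pics/w10.png",r.camera("wrist")["img"])
s=r.observe(); print(pf(s),s["time_s"],s["contact_force"])
np.set_printoptions(precision=1,suppress=True)
for t in(1.2,1.3,1.4):
    x=.07-.115*np.cos(t)+.015*np.sin(t);z=.06+.115*np.sin(t)+.015*np.cos(t)
    print(t,[(proj(d,W(x,y,z))-[100,30])*2 for y in(-.073,.073)])
E
```

```text
time_s: 9.9
ee_pos: [0.5945, 0.1963, 0.2767]
tool_rot: [[-0.152, 0.988, 0.0], [0.988, 0.152, -0.0], [-0.0, 0.0, -1.0]]
contact_force: [1.0, -0.3, -0.8]
opening: 0.0244
time_s: 10.3
ee_pos: [0.594, 0.1964, 0.2941]
tool_rot: [[-0.153, 0.988, -0.002], [0.988, 0.153, -0.001], [-0.0, -0.002, -1.0]]
contact_force: [0.3, -0.2, -0.1]
opening: 0.0246
[ 62.3   1.9 293.9] 10.4 [-0.09349794  0.18992694  0.92873059]
1.2 [array([273.8, 144. ]), array([170.2,  97.6])]
1.3 [array([280.4, 137.1]), array([176.8,  91.3])]
1.4 [array([286.9, 131.1]), array([183.6,  85.9])]
```

View pics/s10.png

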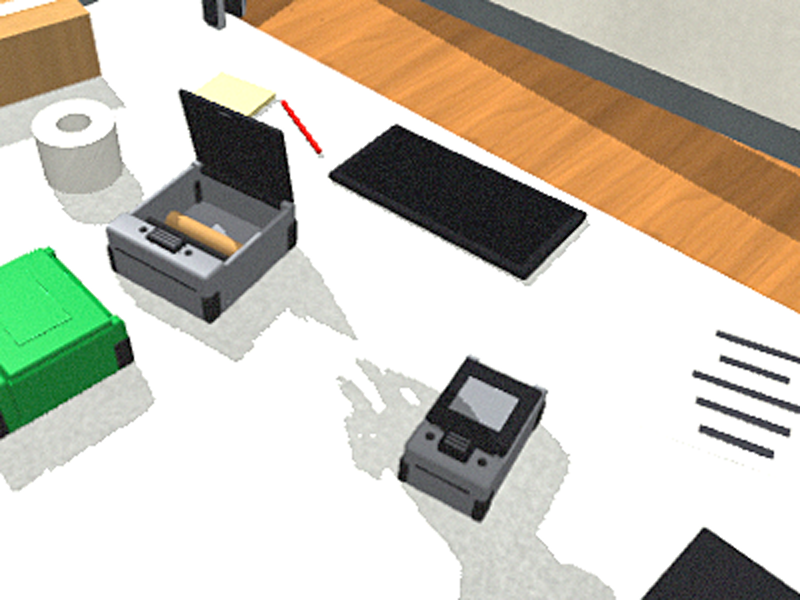

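View pics/w10.png

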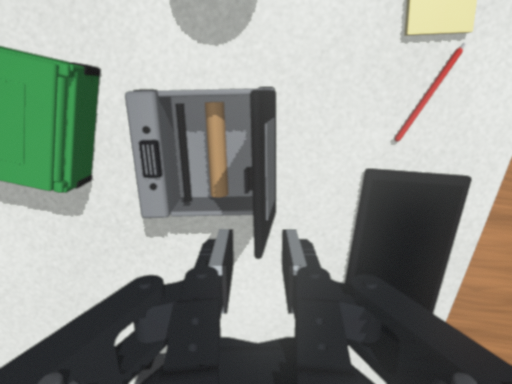

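Run:
```python
from rig import r
print(r.observe()["joint_vel"]); r.finish_job()
```

```text
[ 0.00044982 -0.00045361 -0.00018859 -0.00382801  0.00013326  0.00141696
 -0.00032485]
the job is handed in; nothing more can be done
```

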